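# Clamp a die ring in the cam fixture

## Robot

A 7-joint arm with a two-finger parallel gripper is mounted at the origin on a cart in front of the work surface, level with it; the furniture and walls round the work are solid. World frame = base frame: x ahead of the robot, y to its left, z up, the work surface at z = 0. Lengths are in m, angles in rad, forces in N, time in s.
With the tool pointing down it reaches from about 0.4 to 0.9 m from the base axis. Payload 5.6 kg.
Tool frame: the origin (TCP) lies midway between the tips of the shut fingers; the grasp point (between the pads) lies env.hold_point_z behind it (env.hold_point_z is the distance from the TCP to the grasp point, in m); z points along the fingers, y is the line along which they close (so a half turn about z gives the same grasp; the last joint's range is limited). The gripper opens to 92 mm and grips with 3 to 60 N. Pads are 20 mm wide; open, the fingers measure 128 mm over their backs; the gripper's body (75 mm by 189 mm) begins 69 mm behind the grasp point.
Start: joints at [-1.189, 0.468, -0.012, 1.603, 0.006, 1.071, -0.056], TCP at [0.268, 0.592, 0.215] pointing down, gripper open.
Joint ranges: [-2.53, 2.53], [-0.31, 2.02], [-1.57, 1.55], [0.28, 2.44], [-1.29, 4.43], [0.15, 1.84], [-2.92, 2.92]. Speed limits (rad/s): [2.57, 2.57, 3.14, 3.14, 3.14, 3.14, 3.14].

## Interface

Orientations are given as a 3x3 rotation matrix whose columns are the frame's x, y, z axes.
In Python, from bench import readout, viewer, job_done, env gives the robot as it stands. The module is installed in compiled form; this text tells all that it offers.
- The arm moves only by the tool step_arm, never from a script. Its argument "increments" is a list of rows, each a list of 4 numbers: the shift along the tool's x, y, z in units of 60 mm (1.0 is 60 mm), then the turn about the tool's z in units of 5 degrees (1.0 is 5 degrees). A call has exactly 10 rows; each row shifts and turns the commanded pose from where the row before left it, along the tool's axes as they then stand; what a row does not reach is not made up. A row lasts 1/8 s, in which the tool goes at most 62.5 mm and 10.7 degrees, less where a joint would pass 70% of its speed; a pose out of reach is approached as far as the arm can. A call is refused whole if a number of a shift passes 1 or a number of a turn 1, either way. A call with a gripper value outside its range is refused whole. "fingers" is the finger opening in mm, from 0 to 91.9, set as the call begins (left out, the last holds). The fingers move at their own pace and stop on an object; "force" is the grip in N (left out, the last holds). Time passes only in rows, so rows that do not move let the fingers close, or fill a call up. It gives the time, the measured TCP pose, the force, the opening and the grip force at its end, in the units of the state.
- readout.observe(): the state, without advancing time (a new reading comes with each control period).
- viewer.snapshot(name): name is "side" or "top"; returns the picture (420x560x3 uint8, red, green, blue); there is no depth.
- viewer.camera_params(name): a dict with "mtx" (3x3 intrinsics, pixels), "eye" and "orientation" of the camera in the world. Camera axes: x right, y down, z forward; pixel columns grow to the right and rows downward; lengths in m; the calibration is good to about 2 mm. A picture is of the moment at which its call begins. camera_params takes no time and is no camera call.
- job_done(): hands the job in; it is judged then, once.
The state is a dict: "t": time; "joints": joint angles; "qd": joint speeds; "effort": joint torques, N m; "ee_pos": TCP position; "tcp_rot": TCP orientation; "contact_force": force on the tool from outside, world axes, zero at the start; "moment": the same for the moment, N m; "finger_gap": finger opening in m; "finger_force": force on a finger pad.
Only numpy, scipy, OpenCV 4.12 (cv2) and the standard library are available. Lean on these libraries where they do the work, as an engineer would, in place of code of your own. Each camera call takes 0.05 s, during which the arm holds its last target. There are 200 camera calls.

## Task

Lay the smaller of the two die rings flat in the cam clamp, between its V block and its pressure pad, and let go of it. Then turn the crank by its knob until the follower rests in the flat of the cam, so that the pad keeps the ring pressed into the V after you let go; do not crush or force the knob, and keep hold of it until then, for the loaded crank must never fly loose. Leave the larger die ring, the stepped die plug and the hex key where they lie.

Things in the scene. Friction and masses are not known exactly. Their poses are not given: they have to be found in the camera images.
- fixture: Manual cam clamp, fixed to the bench: grey base plate 96 (x) by 250 (y) by 12 mm. Origin: centre of its underside; z up, y along the plate. At the -y end a steel V block (52 mm wide, top 30 mm above the bench, V of 120 deg open to +y); amid, a guide (51 mm wide, top 38 mm above the bench) for the sliding follower; at the +y end the upright camshaft with cam and crank.
- nest (a point): Where the small ring's centre lies when pressed home into the V: 75 mm to -y of the fixture's origin, 20 mm above the bench (the ring rests on the plate). Axes as the fixture's; its +x and -x sides are open for fingers. With the pad back the ring's centre may be set down from here to 12 mm on the +y side, within 8 mm sideways; the pad then pushes it home.
- pad: Pressure pad, dark steel plate 26 mm wide, 13 mm high, on a spring plunger in the follower's nose. Origin: middle of its front face, which looks to -y. With the follower back it stands 42 mm to +y of the nest, 12 mm short of a seated ring. The follower lifts about 17 mm: the pad meets the ring after 12 mm, then stands still while its spring is compressed to about 35 N.
- shaft_axis (a point): Point on the upright camshaft's axis, level with the knob's middle (75 mm above the bench), 75 mm to +y of the fixture's origin. On the shaft, under the crank, sits the steel plate cam: base circle of 14 mm radius and one lobe, cut off by a flat 16 mm wide that lies 32 mm from the axis. Its flat-headed follower (head 62 mm wide) is on the -y side.
- crank (a joint): Crank angle in rad, growing counter-clockwise seen from above; 0: arm points to the fixture's +y. Turns freely right round, both ways alike. A split hub clamps the cam to the shaft and it is re-timed for each job: the flat faces the follower at an unknown angle between 1.7 and 4.6. Let go short of the flat or past it, it is driven off and the clamp opens; over 4 rad/s it flies loose.
- knob: Black upright crank knob, 15 to 20 mm thick, 48 to 92 mm above the bench (arm's top: 47), 50 mm from the shaft axis; it spins on its pin. Origin: its middle, 75 mm up. Squeeze and push on it: under 100 N in all. It resists 1 to 4 N in the last 80 deg, 6 to 10 N once the pad bears; from 16 deg before mid-flat it pulls forward (2 to 7 N), past mid-flat it resists till 16 deg on.
- ring_centre (a point): Centre, half-way up, of the small turned die ring: dark steel, 60 mm outside diameter, bore about 23 mm, 16 mm high, 0.3 kg, lying flat on the bench between the clamp and the robot. z is its axis.
- large_ring_centre (a point): Centre, half-way up, of the large die ring, a bystander: lighter grey steel, 68 mm outside diameter, bore about 40 mm, 22 mm high, lying flat beside the small one, on either side of it.
- die_plug: Stepped die plug, a bystander: 55 mm across, 48 mm high, standing behind the clamp; origin at the centre of its underside.
- hex_key: Hex key, a bystander: 103 by 37 mm, 7 mm high, lying behind the clamp; origin at the centre of its underside.
Mind the look-alikes: they are no part of the job. Leave any blue or yellow look-alike of the part that bears ring_centre alone.

How it is judged:
On the way, in this order (a step that is already met when the one before it is completed fails the run):
1. the small die ring lies flat on the clamp's plate between V block and pad, let go (x of ring_centre in the frame of nest between -0.01 and 0.01 m and y of ring_centre in the frame of nest between -0.003 and 0.015 m and z of ring_centre in the frame of nest below 0.002 m and angle between ring_centre's own z axis and vertical below 0.06 rad and contact force between each of the arm, the fingers and die_ring_b below 0.5 N), for 0.2 s.
2. the follower rests in the cam's flat and the pad presses the ring into the V with nobody holding the crank (contact force between pad and die_ring_b above 20 N and contact force between each of the fingers, the arm and knob below 0.5 N and velocity of joint crank between -0.3 and 0.3 rad/s), for 0.3 s.
At the end, for the whole second after the job is handed in: The follower rests in the cam's flat with the crank released and still; the pad presses the small die ring with more than 20 N (only the dwell keeps this up by itself), and the ring lies flat on the plate in the V, its centre within 3 mm of the nest point (contact force between pad and die_ring_b above 20 N and horizontal distance between ring_centre and nest below 0.003 m and z of ring_centre in the frame of nest below 0.002 m and angle between ring_centre's own z axis and vertical below 0.06 rad and velocity of joint crank between -0.3 and 0.3 rad/s); the robot touches nothing.
It fails at once if the knob was crushed or forced (squeeze and push together over 100 N) (contact force between the fingers and knob above 100 N).
It fails at once if the loaded crank flew loose (faster than 4 rad/s) (velocity of joint crank above 4 rad/s or velocity of joint crank below -4 rad/s).
It fails at once if the large die ring was moved by more than 20 mm (distance of large_ring_centre from where it was at the start of the episode above 0.02 m).
It fails at once if the die plug was moved by more than 20 mm (distance of die_plug from where it was at the start of the episode above 0.02 m).
It fails at once if the hex key was moved by more than 20 mm (distance of hex_key from where it was at the start of the episode above 0.02 m).
It also fails if it takes over 72 s, if anything falls off the work surface, if the arm or the gripper's body presses on something with over 40 N, if the wrist force passes 120 N, or if a joint passes its speed limit or range.

## Working session

There is one attempt and no reset: what is moved stays moved. The work goes in short steps, Python scripts to look and compute and a tool call to move; the robot and the scene stay as the last step left them, time stands still between calls to the robot, and variables do not carry over. Pictures are saved under pics/ and viewed, at most 10 in all, crops included, and the job is handed in when it is done.

Besides the shell and the picture viewer there is one more tool, called after ">>>" as name([rows], argument=value, ...), one row to a line, values as JSON. step_arm: Moves the arm, as the interface text tells. Its arguments: {"type":"object","properties":{"increments":{"type":"array","items":{"type":"array","items":{"type":"number"}}},"fingers":{"type":"number"},"force":{"type":"number"}},"required":["increments"]}

```bash
mkdir -p pics; cat > h.py <<'E'
import numpy as np, cv2
from bench import readout, viewer, job_done, env
def snap(n,f):
    im=viewer.snapshot(n); cv2.imwrite('pics/'+f,im[:,:,::-1]); return im
def ray(n,u,v):
    p=viewer.camera_params(n); d=np.array(p['orientation'])@np.linalg.inv(np.array(p['mtx']))@np.array([u,v,1.]); return np.array(p['eye']),d
def onz(n,u,v,z):
    e,d=ray(n,u,v); return e+d*(z-e[2])/d[2]
def proj(n,P):
    p=viewer.camera_params(n); c=np.array(p['orientation']).T@(np.array(P)-np.array(p['eye'])); q=np.array(p['mtx'])@c; return q[:2]/q[2]
E
python3 - <<'E'
from h import *
for n in('top','side'):
    snap(n,n+'0.png'); p=viewer.camera_params(n); print(n,p)
s=readout.observe(); print(s, env.hold_point_z)
a=cv2.imread('pics/top0.png');b=cv2.imread('pics/side0.png')
cv2.imwrite('pics/both0.png',np.vstack([a,b])[:, :])
E
```

```text
top {'mtx': array([[538.25269504,   0.        , 276.44812294],
       [  0.        , 538.25269504, 207.32978608],
       [  0.        ,   0.        ,   1.        ]]), 'eye': array([ 0.44617291, -0.1883837 ,  1.17540951]), 'orientation': array([[ 0.010886  , -0.99387202,  0.1099996 ],
       [-0.99978686, -0.00888838,  0.01863436],
       [-0.01754245, -0.11017901, -0.99375694]])}
side {'mtx': array([[535.93067767,   0.        , 278.51444713],
       [  0.        , 535.93067767, 199.11608455],
       [  0.        ,   0.        ,   1.        ]]), 'eye': array([ 0.05700642, -0.89790248,  0.43960839]), 'orientation': array([[ 0.81995381, -0.24562498,  0.5170533 ],
       [-0.57203039, -0.31785856,  0.75613965],
       [-0.02137697, -0.91576979, -0.40113429]])}
{'t': 0.1, 'joints': array([-1.18899232,  0.46830747, -0.01161546,  1.60353571,  0.00601116,
        1.07138511, -0.05628977]), 'qd': array([ 0.00079602, -0.00165205, -0.00056268, -0.00151157, -0.00044646,
        0.00047896,  0.00030753]), 'effort': array([ 1.59659910e-03, -5.21642447e+01, -1.22318929e-02, -2.44364172e+01,
       -5.67543483e-02,  1.40910165e-02,  6.77903813e-05]), 'ee_pos': array([0.2677327 , 0.59172155, 0.21372196]), 'tcp_rot': array([[-9.11104078e-01,  4.12176003e-01, -5.49234264e-04],
       [ 4.12176351e-01,  9.11102844e-01, -1.50406375e-03],
       [-1.19530087e-04, -1.59674000e-03, -9.99998718e-01]]), 'contact_force': array([ 0.12036771,  0.29447131, -0.27656182]), 'moment': array([-0.02612765,  0.01250032, -0.00434846]), 'finger_force': 0.0, 'finger_gap': 0.09187281723221305} 0.0187
```

View pics/top0.png

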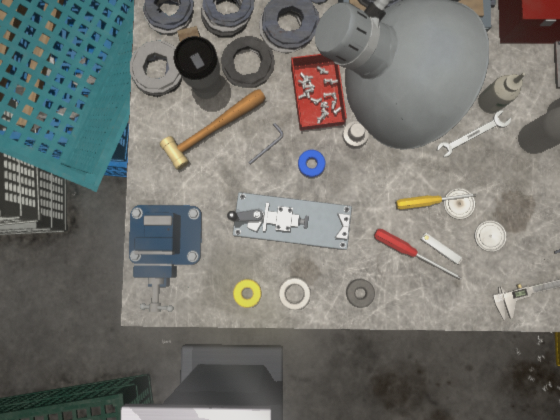

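View pics/side0.png

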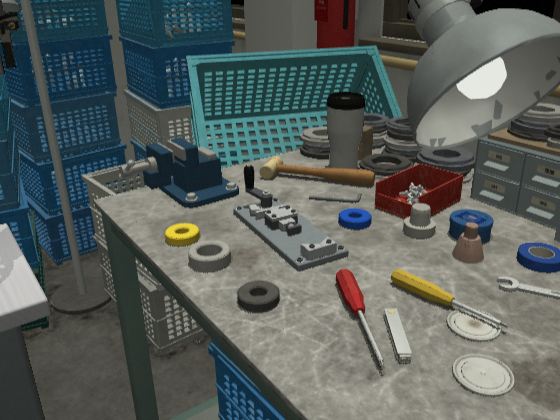

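The top view shows these candidates:
- The dark ring at (360,293) is the small one, because it is dark with a narrow bore.
- The light ring at (295,293) is the large one.
- Yellow (247,293) and blue (312,163) are look-alikes.

The clamp is at (292,221), with its V at the right end (345,227) and its knob at (232,215). Next I'll measure and confirm in a crop.

```bash
python3 - <<'E'
from h import *
im=cv2.imread('pics/top0.png'); 
cv2.imwrite('pics/crop0.png',cv2.resize(im[180:320,215:385],None,fx=4,fy=4,interpolation=cv2.INTER_CUBIC))
g=cv2.cvtColor(im,cv2.COLOR_BGR2GRAY); hsv=cv2.cvtColor(im,cv2.COLOR_BGR2HSV)
def ring(c,m,z,r=26):
    M=np.zeros_like(g); cv2.circle(M,c,r,255,-1); M=cv2.bitwise_and(M,(m*255).astype(np.uint8))
    cs,_=cv2.findContours(M,cv2.RETR_EXTERNAL,cv2.CHAIN_APPROX_NONE); k=max(cs,key=cv2.contourArea)
    e=cv2.fitEllipse(cv2.convexHull(k)); P=onz('top',*e[0],z); d=1.175/538
    print(c,e,P.round(4),'dia~',np.array(e[1])*(1.165-z)/538)
ring((360,293),g<95,.008)
ring((295,293),g>165,.022)
# plate
roi=np.zeros_like(g); roi[185:255,225:360]=1
for lo in((8,),):
  b,gg,r=[im[:,:,i].astype(int) for i in range(3)]
  print('plate px',im[238,290],im[208,320],'bench',im[262,290],im[185,300])
  m=((b-r>8)&(roi>0)).astype(np.uint8)*255
  m=cv2.morphologyEx(m,cv2.MORPH_CLOSE,np.ones((7,7)))
  cs,_=cv2.findContours(m,cv2.RETR_EXTERNAL,cv2.CHAIN_APPROX_NONE);k=max(cs,key=cv2.contourArea)
  R=cv2.minAreaRect(k);print(R)
  for q in cv2.boxPoints(R): print(q,onz('top',*q,.012).round(4))
  print(onz('top',*R[0],.012))
E
```

```text
(360, 293) ((360.669677734375, 292.90081787109375), (12.13404369354248, 12.498518943786621), 22.797698974609375) [ 0.3929 -0.3487  0.008 ] dia~ [0.02609496 0.02687879]
(295, 293) ((293.8346862792969, 294.7562561035156), (29.90412139892578, 34.9536247253418), 7.14541482925415) [ 0.388  -0.2056  0.022 ] dia~ [0.06353236 0.07426021]
plate px [174 172 167] [172 171 164] bench [134 143 148] [133 140 145]
((287.3665771484375, 219.61402893066406), (103.00688934326172, 41.145355224609375), 7.4958577156066895)
[233.61946 233.29204] [ 0.5175 -0.0744  0.012 ]
[238.98708 192.4983 ] [ 0.6068 -0.0844  0.012 ]
[341.1137  205.93602] [ 0.5793 -0.3069  0.012 ]
[335.7461  246.72975] [ 0.4907 -0.2952  0.012 ]
[ 0.5483599  -0.19054232  0.012     ]
```

View pics/crop0.png

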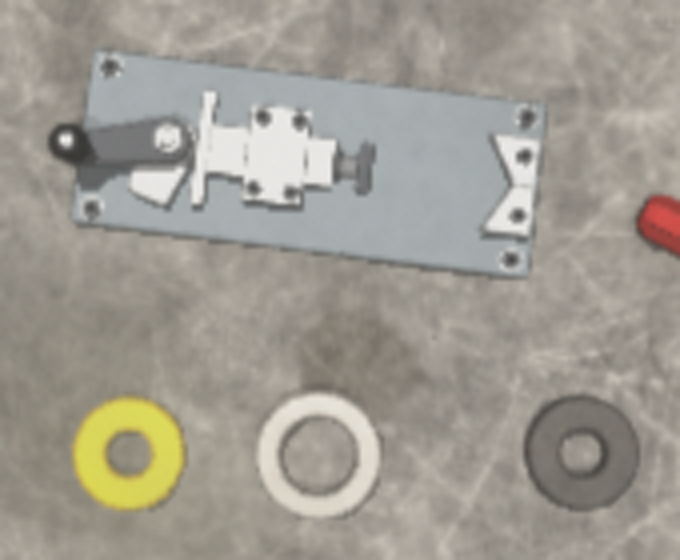

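The crop confirms it: dark ring centre at about (360.4,292.9), about 62 mm across with a narrow bore. The cam lobe points down and slightly left of the shaft, and the crank arm points left.

```bash
cat >> h.py <<'E'
def fixpose(im):
    b,r=im[:,:,2].astype(int),im[:,:,0].astype(int)
    m=np.zeros(b.shape,np.uint8); m[185:258,225:362]=((b-r)[185:258,225:362]>-3)*255
    m=cv2.morphologyEx(m,cv2.MORPH_OPEN,np.ones((3,3)))
    cs,_=cv2.findContours(m,cv2.RETR_EXTERNAL,cv2.CHAIN_APPROX_NONE);k=max(cs,key=cv2.contourArea)
    return cv2.minAreaRect(k)
E
python3 - <<'E'
from h import *
im=cv2.imread('pics/top0.png')[:,:,::-1]
R=fixpose(im); print(R)
Q=[onz('top',*q,.012) for q in cv2.boxPoints(R)]
for q in Q: print(q.round(4))
H=[onz('top',u,v,.012) for u,v in ((239.2,192.6),(351.3,205.6),(347.3,249.1),(233.3,235.8))]
for C in (Q,H):
    C=np.array(C); c=C.mean(0); C2=C[np.argsort(C[:,1])]; a=C2[2:].mean(0)-C2[:2].mean(0); print('c',c.round(4),'len',np.linalg.norm(a),'yaw y-axis',np.degrees(np.arctan2(-a[0],a[1])))
yh=a[:2]/np.linalg.norm(a[:2]); print('nest',c[:2]-.075*yh,'shaft',c[:2]+.075*yh)
# ring outer
g=cv2.cvtColor(im,cv2.COLOR_RGB2GRAY); s=im.astype(int)
M=np.zeros_like(g); cv2.circle(M,(360,293),20,255,-1); m=((g<118)*255).astype(np.uint8)&M; m=cv2.morphologyEx(m,cv2.MORPH_OPEN,np.ones((3,3)))
cs,_=cv2.findContours(m,cv2.RETR_EXTERNAL,cv2.CHAIN_APPROX_NONE);k=max(cs,key=cv2.contourArea);e=cv2.fitEllipse(cv2.convexHull(k));print(e,onz('top',*e[0],.012))
# shaft top & knob, crop px
f=lambda x,y:((x+.5)/4-.5+215,(y+.5)/4-.5+180)
print('shaft z.05',onz('top',*f(170,138),.05),'knob top .092',onz('top',*f(66,142),.092))
sd=cv2.imread('pics/side0.png'); P=onz('top',*e[0],.012); print('side proj ring',proj('side',[P[0],P[1],.016]),'nest',proj('side',[*(c[:2]-.075*yh),.012]))
cv2.imwrite('pics/crop1.png',cv2.resize(sd[155:315,160:360],None,fx=4,fy=3.75,interpolation=cv2.INTER_CUBIC))
E
```

```text
((292.07696533203125, 220.38462829589844), (115.10423278808594, 43.908294677734375), 7.125016689300537)
[ 0.5137 -0.0715  0.012 ]
[ 0.6091 -0.0815  0.012 ]
[ 0.5799 -0.3303  0.012 ]
[ 0.4854 -0.3182  0.012 ]
c [ 0.547  -0.2004  0.012 ] len 0.2494381594705383 yaw y-axis -6.616836032519185
c [ 0.5462 -0.2019  0.012 ] len 0.24659489120220754 yaw y-axis -6.122877757190566
nest [ 0.53819237 -0.27648808] shaft [ 0.55419153 -0.12734377]
((359.8497314453125, 292.8324279785156), (28.49755096435547, 29.31248664855957), 138.30731201171875) [ 0.39317301 -0.34636924  0.012     ]
shaft z.05 [ 0.55600904 -0.12680787  0.05      ] knob top .092 [ 0.54939232 -0.07644076  0.092     ]
side proj ring [256.81925467 290.72823985] nest [307.5464113  244.79685638]
```

View pics/crop1.png

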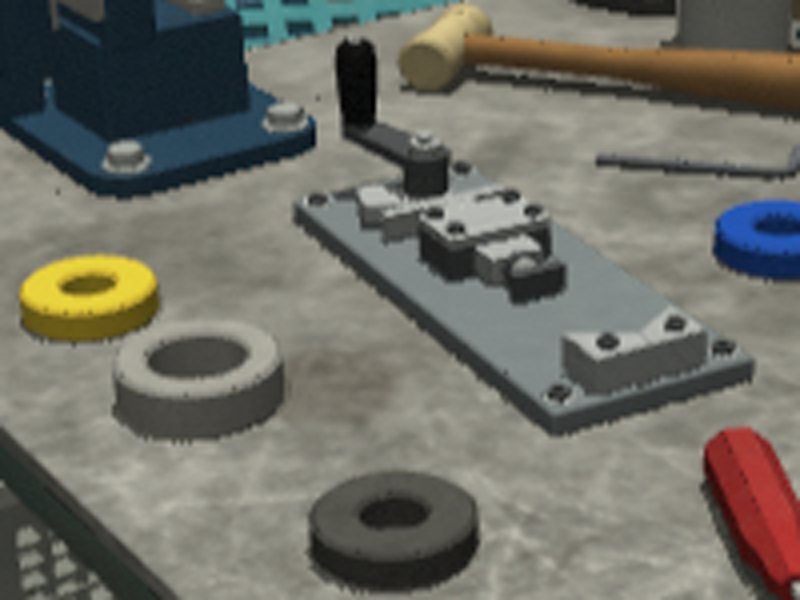

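```bash
cat >> h.py <<'E'
def plan(pts,yaws,show=True):
    """pts: list of world targets per row; yaws: tool-y heading (deg) after each row"""
    s=readout.observe(); p=s['ee_pos'].copy(); R=s['tcp_rot']; y=np.degrees(np.arctan2(R[1,1],R[0,1])); out=[]
    for q,w in zip(pts,yaws):
        a=np.radians(y); ty=np.array([np.cos(a),np.sin(a),0]); tz=np.array([0,0,-1.]); tx=np.cross(ty,tz)
        d=np.array(q)-p; r=[round(float(d@t)/.06,2) for t in (tx,ty,tz)]; k=round(-(w-y)/5,2)
        p=p+.06*(r[0]*tx+r[1]*ty+r[2]*tz); y-=5*k; out.append(r+[k])
    return out
def line(wps,yaw_end,n,per):
    """waypoints (after start), per = rows per leg; yaw interpolated over all n rows"""
    s=readout.observe(); p=s['ee_pos']; R=s['tcp_rot']; y0=np.degrees(np.arctan2(R[1,1],R[0,1])); P=[]
    for w,k in zip(wps,per):
        P+= [p+(np.array(w)-p)*(i+1)/k for i in range(k)]; p=np.array(w)
    Y=[y0+(yaw_end-y0)*min(1,(i+1)/n) for i in range(len(P))]
    return plan(P,Y)
E
python3 - <<'E'
from h import *
o=line([(.48,.1,.2),(.393,-.348,.14)],-6.4,16,[11,9])
print(o[:10]);print(o[10:])
E
```

```text
[[-0.6, -0.55, 0.02, np.float64(0.9)], [-0.64, -0.49, 0.02, np.float64(0.9)], [-0.68, -0.45, 0.02, np.float64(0.9)], [-0.71, -0.39, 0.02, np.float64(0.9)], [-0.74, -0.33, 0.02, np.float64(0.9)], [-0.76, -0.28, 0.02, np.float64(0.9)], [-0.79, -0.21, 0.03, np.float64(0.91)], [-0.79, -0.16, 0.02, np.float64(0.9)], [-0.81, -0.08, 0.02, np.float64(0.9)], [-0.81, -0.03, 0.02, np.float64(0.9)]]
[[-0.81, 0.04, 0.02, np.float64(0.9)], [-0.75, -0.38, 0.11, np.float64(0.9)], [-0.78, -0.33, 0.11, np.float64(0.9)], [-0.81, -0.26, 0.11, np.float64(0.9)], [-0.82, -0.2, 0.11, np.float64(0.9)], [-0.83, -0.13, 0.11, np.float64(0.9)], [-0.85, -0.07, 0.12, np.float64(0.0)], [-0.84, -0.07, 0.11, np.float64(0.0)], [-0.84, -0.07, 0.11, np.float64(0.0)], [-0.84, -0.06, 0.11, np.float64(0.0)]]
```

>>> step_arm([
  [-0.6, -0.55, 0.02, 0.9],
  [-0.64, -0.49, 0.02, 0.9],
  [-0.68, -0.45, 0.02, 0.9],
  [-0.71, -0.39, 0.02, 0.9],
  [-0.74, -0.33, 0.02, 0.9],
  [-0.76, -0.28, 0.02, 0.9],
  [-0.79, -0.21, 0.02, 0.9],
  [-0.79, -0.16, 0.02, 0.9],
  [-0.81, -0.08, 0.02, 0.9],
  [-0.81, -0.03, 0.02, 0.9],
], fingers=91)

```text
t: 1.35
ee_pos: [0.4612, 0.1438, 0.2025]
tcp_rot: [[-0.351, 0.937, -0.0], [0.937, 0.351, 0.0], [0.0, 0.0, -1.0]]
contact_force: [0.8, 0.2, 0.0]
finger_gap: 0.091
finger_force: 0.0
```

>>> step_arm([
  [-0.81, 0.04, 0.02, 0.9],
  [-0.75, -0.38, 0.11, 0.9],
  [-0.78, -0.33, 0.11, 0.9],
  [-0.81, -0.26, 0.11, 0.9],
  [-0.82, -0.2, 0.11, 0.9],
  [-0.83, -0.13, 0.11, 0.9],
  [-0.85, -0.07, 0.12, 0],
  [-0.84, -0.07, 0.11, 0],
  [-0.84, -0.07, 0.11, 0],
  [-0.84, -0.06, 0.11, 0],
])

```text
t: 2.6
ee_pos: [0.3935, -0.3486, 0.141]
tcp_rot: [[0.11, 0.994, -0.0], [0.994, -0.11, 0.0], [0.0, -0.0, -1.0]]
contact_force: [0.3, 0.0, -0.0]
finger_gap: 0.0911
finger_force: 0.0
```

```bash
python3 - <<'E'
from h import *
s=readout.observe(); print(s['t'],s['ee_pos'],s['tcp_rot'][:,1],s['joints'])
o=line([(.393,-.348,.003)],-6.4,3,[6]); print(o)
E
```

```text
2.6 [ 0.39354157 -0.34856958  0.14096844] [ 9.93922782e-01 -1.10079470e-01 -1.21330368e-04] [ 0.1487288   0.39680993  0.63374714  2.00340121 -0.3133676   0.83775481
  0.84767433]
[[0.0, -0.0, 0.38, np.float64(0.01)], [0.0, -0.0, 0.39, np.float64(0.0)], [0.0, -0.01, 0.38, np.float64(0.01)], [0.01, 0.0, 0.38, np.float64(-0.0)], [-0.0, 0.0, 0.39, np.float64(-0.0)], [-0.0, -0.0, 0.38, np.float64(-0.0)]]
```

>>> step_arm([
  [0, 0, 0.5, 0],
  [0, 0, 0.5, 0],
  [0, 0, 0.4, 0],
  [0, 0, 0.3, 0],
  [0, 0, 0.25, 0],
  [0, 0, 0.2, 0],
  [0, 0, 0.12, 0],
  [0, 0, 0, 0],
  [0, 0, 0, 0],
  [0, 0, 0, 0],
])

```text
t: 3.85
ee_pos: [0.3944, -0.3475, 0.0057]
tcp_rot: [[0.11, 0.994, 0.001], [0.994, -0.11, -0.0], [-0.0, 0.001, -1.0]]
contact_force: [0.7, 0.5, 0.6]
finger_gap: 0.0909
finger_force: 0.0
```

>>> step_arm([
  [0, 0, 0, 0],
  [0, 0, 0, 0],
  [0, 0, 0, 0],
  [0, 0, 0, 0],
  [0, 0, 0, 0],
  [0, 0, 0, 0],
  [0, 0, 0, 0],
  [0, 0, 0, 0],
  [0, 0, 0, 0],
  [0, 0, 0, 0],
], fingers=50, force=30)

```text
t: 5.1
ee_pos: [0.3941, -0.3474, 0.0052]
tcp_rot: [[0.11, 0.994, 0.0], [0.994, -0.11, -0.0], [-0.0, 0.0, -1.0]]
contact_force: [1.9, 0.0, 0.6]
finger_gap: 0.0588
finger_force: 30.0
```

```bash
python3 - <<'E'
from h import *
s=readout.observe(); print(s['t'],s['ee_pos'],s['finger_gap'],s['finger_force'])
a=snap('top','t2.png'); b=snap('side','s2.png')
cv2.imwrite('pics/c2.png',np.hstack([cv2.resize(x,None,fx=3,fy=3,interpolation=cv2.INTER_CUBIC)[:,:,::-1] for x in (a[225:345,295:425],b[215:335,190:325])]))
E
```

```text
5.1 [ 0.39413331 -0.3473533   0.00523464] 0.05880146936372701 30.000095344148576
```

View pics/c2.png

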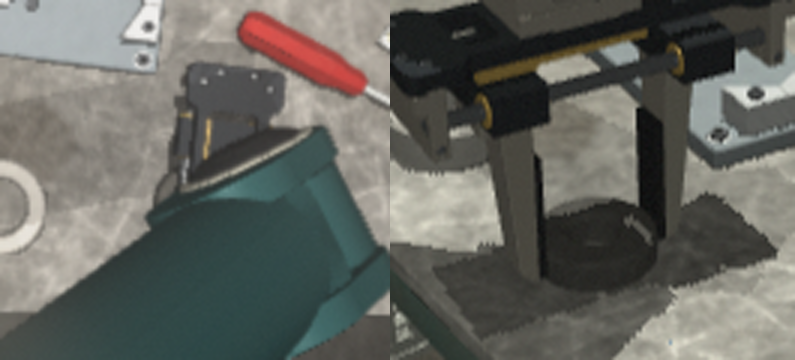

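The ring is held at a gap of 58.8 mm. The crop shows it upright between the pads, so I'll lift and carry it.

```bash
python3 - <<'E'
from h import *
o=line([(.394,-.3474,.085),(.5389,-.2695,.085),(.5389,-.2695,.05)],-6.4,3,[3,5,2]); print([[float(x) for x in r] for r in o])
E
```

```text
[[-0.0, -0.0, -0.44, 0.0], [-0.0, -0.0, -0.45, 0.01], [-0.0, -0.0, -0.44, 0.0], [0.31, 0.45, 0.0, 0.0], [0.31, 0.45, 0.0, 0.0], [0.31, 0.45, 0.0, 0.0], [0.32, 0.45, 0.0, 0.0], [0.31, 0.45, 0.0, 0.0], [-0.0, 0.0, 0.29, 0.0], [-0.0, 0.0, 0.29, 0.0]]
```

>>> step_arm([
  [0, 0, -0.44, 0],
  [0, 0, -0.45, 0],
  [0, 0, -0.44, 0],
  [0.31, 0.45, 0, 0],
  [0.31, 0.45, 0, 0],
  [0.31, 0.45, 0, 0],
  [0.32, 0.45, 0, 0],
  [0.31, 0.45, 0, 0],
  [0, 0, 0.29, 0],
  [0, 0, 0.29, 0],
])

```text
t: 6.45
ee_pos: [0.5369, -0.2691, 0.0485]
tcp_rot: [[0.111, 0.994, -0.002], [0.994, -0.111, 0.0], [0.0, -0.002, -1.0]]
contact_force: [0.6, -0.8, -2.6]
finger_gap: 0.0583
finger_force: 30.0
```

>>> step_arm([
  [0, 0, 0, 0],
  [0, 0, 0, 0],
  [0, 0, 0, 0],
  [0, 0, 0, 0],
  [0, 0, 0, 0],
  [0, 0, 0, 0],
  [0, 0, 0, 0],
  [0, 0, 0, 0],
  [0, 0, 0, 0],
  [0, 0, 0, 0],
])

```text
t: 7.7
ee_pos: [0.5385, -0.2692, 0.0502]
tcp_rot: [[0.11, 0.994, 0.0], [0.994, -0.11, 0.0], [0.0, 0.0, -1.0]]
contact_force: [-0.3, 1.3, -4.0]
finger_gap: 0.0587
finger_force: 30.0
```

```bash
python3 - <<'E'
from h import *
s=readout.observe(); print(s['t'],s['ee_pos'],s['finger_gap'],s['finger_force'])
b=snap('side','s3.png')
cv2.imwrite('pics/c3.png',cv2.resize(b[165:285,215:375],None,fx=5,fy=5,interpolation=cv2.INTER_CUBIC)[:,:,::-1])
E
```

```text
7.7 [ 0.53850502 -0.26919145  0.05018832] 0.0587043279028762 29.99916521483101
```

View pics/c3.png

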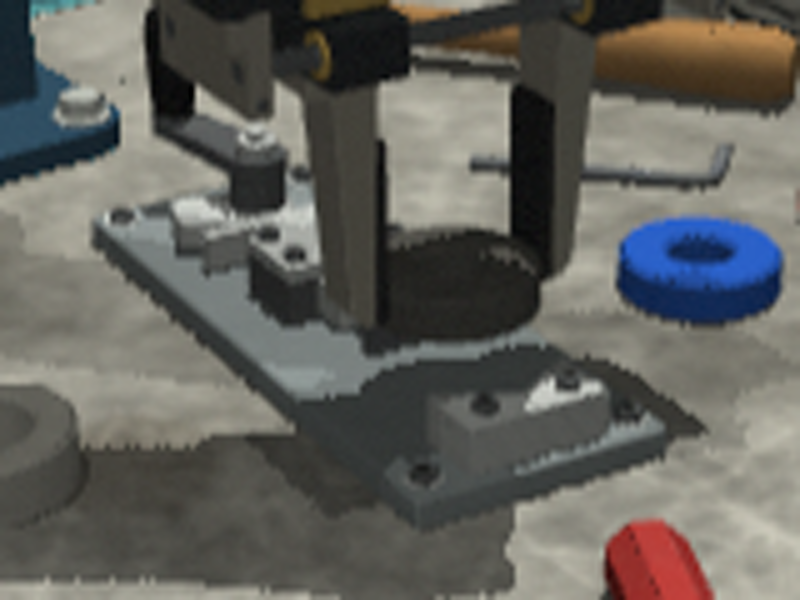

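The ring is level in the grip over the gap between the V and the pad, at about (306,218) in the side view. Now I'll lower it and let go.

>>> step_arm([
  [0, 0, 0.15, 0],
  [0, 0, 0.15, 0],
  [0, 0, 0.1, 0],
  [0, 0, 0.08, 0],
  [0, 0, 0.06, 0],
  [0, 0, 0, 0],
  [0, 0, 0, 0],
  [0, 0, 0, 0],
  [0, 0, 0, 0],
  [0, 0, 0, 0],
])

```text
t: 9.0
ee_pos: [0.5386, -0.2692, 0.0179]
tcp_rot: [[0.11, 0.994, 0.0], [0.994, -0.11, -0.0], [-0.0, 0.0, -1.0]]
contact_force: [-0.2, -0.9, -3.0]
finger_gap: 0.0584
finger_force: 30.0
```

```bash
python3 - <<'E'
from h import *
s=readout.observe(); print(s['t'],s['ee_pos'],s['contact_force'],s['finger_gap'],s['finger_force'])
E
```

```text
9.0 [ 0.53857204 -0.26924425  0.01789791] [-0.2164061  -0.8834414  -2.97279858] 0.05839533647660041 29.999234871938825
```

>>> step_arm([
  [0, 0, 0.012, 0],
  [0, 0, 0, 0],
  [0, 0, 0, 0],
  [0, 0, 0, 0],
  [0, 0, 0, 0],
  [0, 0, 0, 0],
  [0, 0, 0, 0],
  [0, 0, 0, 0],
  [0, 0, 0, 0],
  [0, 0, 0, 0],
])

```text
t: 10.25
ee_pos: [0.5386, -0.2692, 0.0172]
tcp_rot: [[0.11, 0.994, 0.0], [0.994, -0.11, 0.0], [0.0, 0.0, -1.0]]
contact_force: [-0.8, 0.9, 4.7]
finger_gap: 0.0588
finger_force: 30.0
```

>>> step_arm([
  [0, 0, 0, 0],
  [0, 0, 0, 0],
  [0, 0, 0, 0],
  [0, 0, 0, 0],
  [0, 0, 0, 0],
  [0, 0, 0, 0],
  [0, 0, 0, 0],
  [0, 0, 0, 0],
  [0, 0, 0, 0],
  [0, 0, 0, 0],
], fingers=91)

```text
t: 11.5
ee_pos: [0.5385, -0.2692, 0.0171]
tcp_rot: [[0.11, 0.994, 0.0], [0.994, -0.11, 0.0], [0.0, 0.0, -1.0]]
contact_force: [0.5, 0.1, 0.1]
finger_gap: 0.091
finger_force: 0.0
```

>>> step_arm([
  [0, 0, -0.3, 0],
  [0, 0, -0.6, 0],
  [0, 0, -0.8, 0],
  [0, 0, -0.8, 0],
  [0, 0, -0.5, 0],
  [-0.8, -0.5, 0, 0],
  [-0.8, -0.5, 0, 0],
  [-0.8, -0.5, 0, 0],
  [-0.8, -0.5, 0, 0],
  [0, 0, 0, 0],
])

```text
t: 12.75
ee_pos: [0.3933, -0.4513, 0.1989]
tcp_rot: [[0.12, 0.993, 0.0], [0.993, -0.12, -0.003], [-0.003, 0.0, -1.0]]
contact_force: [0.3, 1.0, -0.5]
finger_gap: 0.0909
finger_force: 0.0
```

```bash
python3 - <<'E'
from h import *
s=readout.observe(); print(s['t'],s['ee_pos'],s['finger_gap'])
a=snap('top','t4.png'); b=snap('side','s4.png')
cv2.imwrite('pics/c4.png',np.hstack([cv2.resize(a[175:265,225:365],(560,360),interpolation=cv2.INTER_CUBIC),cv2.resize(b[165:275,215:355],None,fx=1.7,fy=3.2727)])[:,:,::-1])
E
```

```text
12.75 [ 0.39332717 -0.45134535  0.19892266] 0.09093656835919542
```

View pics/c4.png

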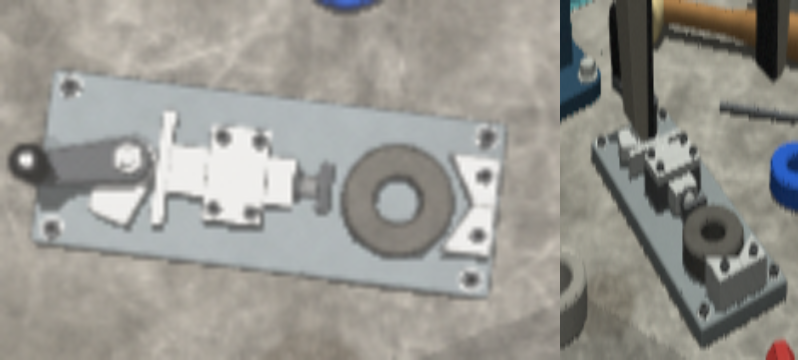

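The ring lies flat between the V and the pad, at about (324.4,224.9) in the top view. The lobe still points down and left of the shaft, so its flat is roughly 100° short of the follower going counter-clockwise. Next I'll plan the knob approach.

```bash
python3 - <<'E'
from h import *
P=onz('top',324.4,224.9,.026); a=np.radians(-6.4); yf=np.array([-np.sin(a),np.cos(a)]); xf=np.array([np.cos(a),np.sin(a)])
c=np.array([.5466,-.201]); n=c-.075*yf; sh=c+.075*yf; d=P[:2]-n; print('ring in nest',d@xf,d@yf,'shaft',sh)
im=cv2.imread('pics/t4.png'); g=cv2.cvtColor(im,cv2.COLOR_BGR2GRAY)
m=np.zeros_like(g); m[219:236,243:263]=(g[219:236,243:263]>200)*255
cs,_=cv2.findContours(m,cv2.RETR_EXTERNAL,cv2.CHAIN_APPROX_NONE); k=max(cs,key=cv2.contourArea)
W=np.array([onz('top',*q[0],.032)[:2] for q in k])-sh; r=np.hypot(*W.T); th=np.degrees(np.arctan2(-W@xf,W@yf))
i=np.argsort(-r)[:14]; print(np.c_[r*1000,th][i].round(1).tolist())
# knob dark top
d=np.zeros_like(g); d[205:225,224:243]=(g[205:225,224:243]<70)*255; M=cv2.moments(d,True); print('knob px',M['m10']/M['m00'],M['m01']/M['m00'],onz('top',M['m10']/M['m00'],M['m01']/M['m00'],.085))
t=sh+.05*(-np.sin(np.radians(7.6))*np.array([1,0])+np.cos(np.radians(7.6))*np.array([0,1])); print('knob',t)
o=line([(*t,.18),(*t,.12)],7.6,8,[8,2]); print([[float(x) for x in r] for r in o])
E
```

```text
ring in nest -0.0023424236198499294 0.005542343587960962 shaft [ 0.55496017 -0.12646741]
[[31.8, 58.1], [31.5, 87.9], [31.1, 66.7], [30.5, 61.2], [30.5, 79.3], [30.2, 55.5], [30.1, 70.2], [29.9, 83.2], [29.2, 74.0], [29.2, 91.3], [28.6, 52.7], [27.1, 49.5], [26.9, 95.4], [25.7, 46.0]]
knob px 234.08 216.72 [ 0.54685078 -0.08181366  0.085     ]
knob [ 0.54834735 -0.07690663]
[[0.8, 0.23, 0.04, -0.35], [0.8, 0.24, 0.03, -0.35], [0.78, 0.28, 0.04, -0.35], [0.78, 0.3, 0.04, -0.35], [0.77, 0.32, 0.04, -0.35], [0.75, 0.34, 0.03, -0.35], [0.75, 0.37, 0.04, -0.35], [0.74, 0.39, 0.04, -0.36], [-0.0, -0.0, 0.5, 0.0], [-0.0, -0.0, 0.5, 0.0]]
```

>>> step_arm([
  [0.8, 0.23, 0.04, -0.35],
  [0.8, 0.24, 0.03, -0.35],
  [0.78, 0.28, 0.04, -0.35],
  [0.78, 0.3, 0.04, -0.35],
  [0.77, 0.32, 0.04, -0.35],
  [0.75, 0.34, 0.03, -0.35],
  [0.75, 0.37, 0.04, -0.35],
  [0.74, 0.39, 0.04, -0.36],
  [0, 0, 0.5, 0],
  [0, 0, 0.5, 0],
], fingers=60)

```text
t: 14.1
ee_pos: [0.5489, -0.0725, 0.1189]
tcp_rot: [[-0.14, 0.99, 0.001], [0.99, 0.14, 0.001], [0.001, 0.001, -1.0]]
contact_force: [0.7, -1.1, 0.3]
finger_gap: 0.06
finger_force: 0.0
```

>>> step_arm([
  [0, 0, 0, 0],
  [0, 0, 0, 0],
  [0, 0, 0, 0],
  [0, 0, 0.3, 0],
  [0, 0, 0.3, 0],
  [0, 0, 0.25, 0],
  [0, 0, 0.2, 0],
  [0, 0, 0, 0],
  [0, 0, 0, 0],
  [0, 0, 0, 0],
])

```text
t: 15.35
ee_pos: [0.5485, -0.0763, 0.0566]
tcp_rot: [[-0.134, 0.991, 0.001], [0.991, 0.134, 0.0], [-0.0, 0.001, -1.0]]
contact_force: [0.2, 0.2, 0.1]
finger_gap: 0.0601
finger_force: 0.0
```

```bash
python3 - <<'E'
from h import *
s=readout.observe(); print(s['t'],s['ee_pos'],s['finger_gap'],s['contact_force'])
b=snap('side','s5.png'); 
cv2.imwrite('pics/c5.png',cv2.resize(b[125:245,190:350],None,fx=5,fy=5,interpolation=cv2.INTER_CUBIC)[:,:,::-1])
E
```

```text
15.35 [ 0.54847401 -0.07629172  0.05664672] 0.060059888442674944 [0.1917672  0.16129851 0.13972882]
```

View pics/c5.png

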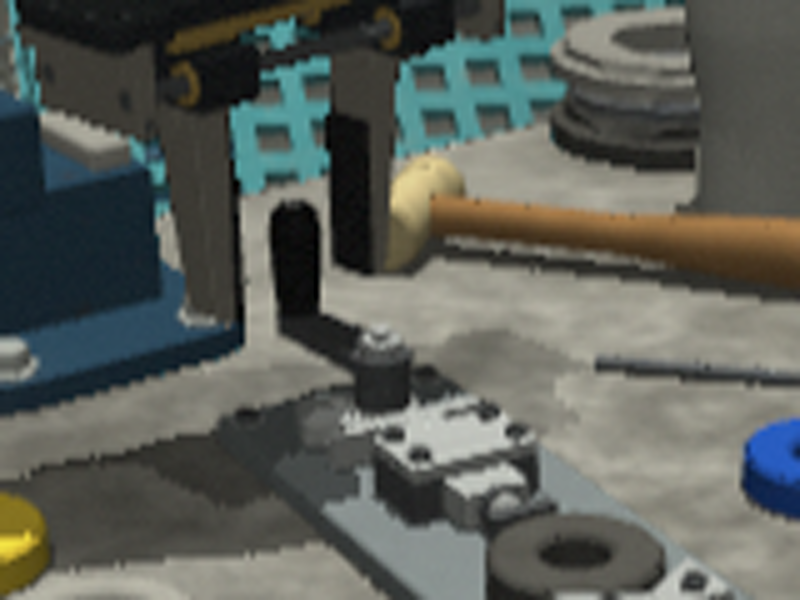

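The knob stands midway between the open fingers, at (295,255) in the crop. I'll close on it gently.

>>> step_arm([
  [0, 0, 0, 0],
  [0, 0, 0, 0],
  [0, 0, 0, 0],
  [0, 0, 0, 0],
  [0, 0, 0, 0],
  [0, 0, 0, 0],
  [0, 0, 0, 0],
  [0, 0, 0, 0],
  [0, 0, 0, 0],
  [0, 0, 0, 0],
], fingers=8, force=22)

```text
t: 16.65
ee_pos: [0.5481, -0.0762, 0.0562]
tcp_rot: [[-0.134, 0.991, 0.0], [0.991, 0.134, 0.0], [-0.0, 0.0, -1.0]]
contact_force: [0.9, -0.2, 1.5]
finger_gap: 0.0185
finger_force: 22.0
```

>>> step_arm([
  [-0.001, -0.044, 0, -0.6],
  [-0.001, -0.044, 0, -0.6],
  [-0.001, -0.044, 0, -0.6],
  [-0.001, -0.044, 0, -0.6],
  [-0.001, -0.044, 0, -0.6],
  [-0.001, -0.044, 0, -0.6],
  [-0.001, -0.044, 0, -0.6],
  [-0.001, -0.044, 0, -0.6],
  [-0.001, -0.044, 0, -0.6],
  [-0.001, -0.044, 0, -0.6],
])

```text
t: 17.9
ee_pos: [0.5262, -0.0859, 0.0562]
tcp_rot: [[-0.613, 0.79, 0.005], [0.79, 0.613, -0.0], [-0.003, 0.003, -1.0]]
contact_force: [6.6, 0.3, -4.1]
finger_gap: 0.0184
finger_force: 22.0
```

```bash
cat >> h.py <<'E'
SH=np.array([.55496,-.12647])
def crank():
    s=readout.observe(); d=s['ee_pos'][:2]-SH; th=np.degrees(np.arctan2(-d[0],d[1])); a=np.radians(th)
    rad=np.array([-np.sin(a),np.cos(a)]); tan=np.array([-np.cos(a),-np.sin(a)]); R=s['tcp_rot']; f=s['contact_force'][:2]
    print('t',s['t'],'r',np.hypot(*d).round(4),'theta_fix',(th+6.4).round(1),'heading+6.4',(np.degrees(np.arctan2(R[1,1],R[0,1]))+6.4).round(1),'Frad',(f@rad).round(1),'Ftan',(f@tan).round(1),'gap',s['finger_gap'].round(4),s['finger_force'].round(1),'z',s['ee_pos'][2].round(4))
E
python3 -c "
from h import *
crank()"
```

```text
Traceback (most recent call last):
  File "h.py", line 36, in crank
    print('t',s['t'],'r',np.hypot(*d).round(4),'theta_fix',(th+6.4).round(1),'heading+6.4',(np.degrees(np.arctan2(R[1,1],R[0,1]))+6.4).round(1),'Frad',(f@rad).round(1),'Ftan',(f@tan).round(1),'gap',s['finger_gap'].round(4),s['finger_force'].round(1),'z',s['ee_pos'][2].round(4))
                                                                                                                                                                                                      ^^^^^^^^^^^^^^^^^^^^^
AttributeError: 'float' object has no attribute 'round'
```

>>> step_arm([
  [-0.001, -0.044, 0, -0.6],
  [-0.001, -0.044, 0, -0.6],
  [-0.001, -0.044, 0, -0.6],
  [-0.001, -0.044, 0, -0.6],
  [-0.001, -0.044, 0, -0.6],
  [-0.001, -0.044, 0, -0.6],
  [-0.001, -0.044, 0, -0.6],
  [-0.001, -0.044, 0, -0.6],
  [-0.001, -0.044, 0, -0.6],
  [-0.001, -0.044, 0, -0.6],
])

```text
t: 19.15
ee_pos: [0.5123, -0.1021, 0.0562]
tcp_rot: [[-0.927, 0.374, 0.007], [0.374, 0.927, 0.004], [-0.005, 0.006, -1.0]]
contact_force: [12.0, 13.6, -8.1]
finger_gap: 0.0185
finger_force: 22.0
```

```bash
sed -i "s/s\['finger_gap'\].round(4),s\['finger_force'\].round(1)/s['finger_gap'],s['finger_force']/" h.py
python3 -c "
from h import *
crank()"
```

```text
t 19.15 r 0.0492 theta_fix 66.7 heading+6.4 74.4 Frad -3.7 Ftan -17.8 gap 0.01851224755418936 21.997532844543457 z 0.0562
```

>>> step_arm([
  [0, 0, 0, 0],
  [0, 0, 0, 0],
  [0, 0, 0, 0],
  [0, 0, 0, 0],
  [0, 0, 0, 0],
  [0, 0, 0, 0],
  [0, 0, 0, 0],
  [0, 0, 0, 0],
  [0, 0, 0, 0],
  [0, 0, 0, 0],
])

```text
t: 20.4
ee_pos: [0.5117, -0.1032, 0.0562]
tcp_rot: [[-0.926, 0.376, 0.006], [0.376, 0.926, 0.003], [-0.005, 0.005, -1.0]]
contact_force: [9.9, 8.6, -6.4]
finger_gap: 0.0183
finger_force: 22.0
```

```bash
python3 -c "
from h import *
crank(); s=readout.observe(); print(s['contact_force'],s['moment'],s['joints'])
a=snap('top','t6.png'); b=snap('side','s6.png')
cv2.imwrite('pics/c6.png',np.hstack([cv2.resize(x,(400,400),interpolation=cv2.INTER_CUBIC)[:,:,::-1] for x in (a[155:275,215:335],b[125:245,195:315])]))
"
```

```text
t 20.4 r 0.0491 theta_fix 68.1 heading+6.4 74.3 Frad -4.7 Ftan -12.2 gap 0.018319337200937844 21.998265981674194 z 0.0562
[ 9.89854494  8.56982877 -6.42731767] [ 1.83857658 -1.96199052  0.03746711] [-0.00781331  0.48166666  0.17829415  2.04062571 -0.14734255  0.62497422
  1.45471937]
```

View pics/c6.png

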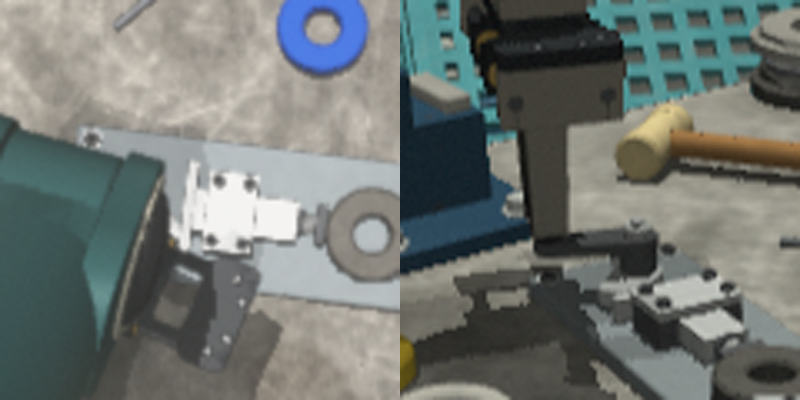

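No hit on the vise: the moment matches a force at the fingertips only, about 0.2 m below the sensor. The crank follows with about 6° of lag and the load falls while I hold. I'll carry on more slowly.

>>> step_arm([
  [-0.001, -0.029, 0, -0.4],
  [-0.001, -0.029, 0, -0.4],
  [-0.001, -0.029, 0, -0.4],
  [-0.001, -0.029, 0, -0.4],
  [0, -0.029, 0, -0.4],
  [-0.001, -0.029, 0, -0.4],
  [0, -0.029, 0, -0.4],
  [0, -0.029, 0, -0.4],
  [0, 0, 0, 0],
  [0, 0, 0, 0],
])

```text
t: 21.75
ee_pos: [0.5071, -0.1167, 0.0561]
tcp_rot: [[-0.994, 0.107, 0.004], [0.107, 0.994, 0.003], [-0.004, 0.004, -1.0]]
contact_force: [4.9, 8.8, -3.5]
finger_gap: 0.0185
finger_force: 22.0
```

```bash
python3 -c "
from h import *
crank()"
```

```text
t 21.75 r 0.0489 theta_fix 84.8 heading+6.4 90.3 Frad -3.1 Ftan -9.6 gap 0.018516624573574163 21.99997365474701 z 0.0561
```

>>> step_arm([
  [-0.001, -0.029, 0, -0.4],
  [0, -0.029, 0, -0.4],
  [-0.001, -0.029, 0, -0.4],
  [0, -0.029, 0, -0.4],
  [-0.001, -0.029, 0, -0.4],
  [0, -0.029, 0, -0.4],
  [-0.001, -0.029, 0, -0.4],
  [0, -0.029, 0, -0.4],
  [0, 0, 0, 0],
  [0, 0, 0, 0],
])

```text
t: 23.0
ee_pos: [0.5067, -0.1329, 0.0562]
tcp_rot: [[-0.985, -0.17, 0.003], [-0.17, 0.985, 0.001], [-0.003, 0.0, -1.0]]
contact_force: [5.3, 2.8, -1.3]
finger_gap: 0.0186
finger_force: 22.0
```

```bash
python3 -c "
from h import *
crank()"
```

```text
t 23.0 r 0.0487 theta_fix 104.0 heading+6.4 106.2 Frad -5.6 Ftan -2.1 gap 0.018591105032876788 22.00019270181656 z 0.0562
```

>>> step_arm([
  [0, -0.029, 0, -0.4],
  [-0.001, -0.029, 0, -0.4],
  [0, -0.029, 0, -0.4],
  [0, 0, 0, 0],
  [0, 0, 0, 0],
  [0, 0, 0, 0],
  [0, 0, 0, 0],
  [0, 0, 0, 0],
  [0, 0, 0, 0],
  [0, 0, 0, 0],
])

```text
t: 24.25
ee_pos: [0.508, -0.1392, 0.0562]
tcp_rot: [[-0.962, -0.271, 0.004], [-0.271, 0.963, -0.0], [-0.004, -0.001, -1.0]]
contact_force: [4.9, 1.6, -3.0]
finger_gap: 0.0188
finger_force: 22.0
```

```bash
python3 -c "
from h import *
crank()"
```

```text
t 24.25 r 0.0487 theta_fix 111.6 heading+6.4 112.1 Frad -5.2 Ftan -0.3 gap 0.01879698100696638 21.99945330619812 z 0.0562
```

>>> step_arm([
  [0, -0.029, 0, -0.4],
  [-0.001, -0.029, 0, -0.4],
  [0, -0.029, 0, -0.4],
  [0, 0, 0, 0],
  [0, 0, 0, 0],
  [0, 0, 0, 0],
  [0, 0, 0, 0],
  [0, 0, 0, 0],
  [0, 0, 0, 0],
  [0, 0, 0, 0],
])

```text
t: 25.5
ee_pos: [0.5107, -0.1465, 0.0563]
tcp_rot: [[-0.93, -0.369, 0.006], [-0.369, 0.93, -0.003], [-0.005, -0.005, -1.0]]
contact_force: [8.8, -3.2, -7.4]
finger_gap: 0.0185
finger_force: 22.0
```

```bash
python3 -c "
from h import *
crank()"
```

```text
t 25.5 r 0.0486 theta_fix 120.7 heading+6.4 118.0 Frad -6.7 Ftan 6.5 gap 0.018457198551287086 21.997371017932892 z 0.0563
```

>>> step_arm([
  [0, -0.029, 0, -0.4],
  [-0.001, -0.029, 0, -0.4],
  [0, 0, 0, 0],
  [0, 0, 0, 0],
  [0, 0, 0, 0],
  [0, 0, 0, 0],
  [0, 0, 0, 0],
  [0, 0, 0, 0],
  [0, 0, 0, 0],
  [0, 0, 0, 0],
])

```text
t: 26.75
ee_pos: [0.5108, -0.1471, 0.0562]
tcp_rot: [[-0.901, -0.434, 0.003], [-0.434, 0.901, 0.0], [-0.003, -0.001, -1.0]]
contact_force: [5.6, 2.3, -3.7]
finger_gap: 0.0185
finger_force: 22.0
```

```bash
python3 -c "
from h import *
crank()"
```

```text
t 26.75 r 0.0487 theta_fix 121.4 heading+6.4 122.1 Frad -6.0 Ftan 0.3 gap 0.01847910307971971 21.999517679214478 z 0.0562
```

>>> step_arm([
  [0, -0.029, 0, -0.4],
  [-0.001, -0.029, 0, -0.4],
  [0, 0, 0, 0],
  [0, 0, 0, 0],
  [0, 0, 0, 0],
  [0, 0, 0, 0],
  [0, 0, 0, 0],
  [0, 0, 0, 0],
  [0, 0, 0, 0],
  [0, 0, 0, 0],
])

```text
t: 28.0
ee_pos: [0.511, -0.1477, 0.0561]
tcp_rot: [[-0.868, -0.497, -0.0], [-0.497, 0.868, 0.003], [-0.001, 0.003, -1.0]]
contact_force: [0.9, 7.3, 1.8]
finger_gap: 0.0186
finger_force: 22.0
```

```bash
python3 -c "
from h import *
crank()"
```

```text
t 28.0 r 0.0488 theta_fix 122.2 heading+6.4 126.2 Frad -4.0 Ftan -6.2 gap 0.018575827106074513 22.002708613872528 z 0.0561
```

The crank sits at 121–122° while my command moves from 118° to 126°. It pulls forward at the low end and resists at the high end, so this is mid-flat, matching the 121° from the camera. I'll step back to zero load and release.

>>> step_arm([
  [0, 0.029, 0, 0],
  [0, 0.029, 0, 0],
  [0, 0, 0, 0],
  [0, 0, 0, 0],
  [0, 0, 0, 0],
  [0, 0, 0, 0],
  [0, 0, 0, 0],
  [0, 0, 0, 0],
  [0, 0, 0, 0],
  [0, 0, 0, 0],
])

```text
t: 29.25
ee_pos: [0.5108, -0.1471, 0.0562]
tcp_rot: [[-0.868, -0.496, 0.003], [-0.496, 0.868, 0.0], [-0.003, -0.002, -1.0]]
contact_force: [6.5, 3.1, -3.7]
finger_gap: 0.0188
finger_force: 22.0
```

```bash
python3 -c "
from h import *
crank()"
```

```text
t 29.25 r 0.0487 theta_fix 121.5 heading+6.4 126.1 Frad -7.2 Ftan -0.0 gap 0.018801831785527273 21.999481916427612 z 0.0562
```

>>> step_arm([
  [0, 0, 0, 0],
  [0, 0, 0, 0],
  [0, 0, 0, 0],
  [0, 0, 0, 0],
  [0, 0, 0, 0],
  [0, 0, 0, 0],
  [0, 0, 0, 0],
  [0, 0, 0, 0],
  [0, 0, 0, 0],
  [0, 0, 0, 0],
], fingers=50)

```text
t: 30.5
ee_pos: [0.5091, -0.1476, 0.0561]
tcp_rot: [[-0.869, -0.496, 0.0], [-0.496, 0.869, 0.0], [-0.0, -0.0, -1.0]]
contact_force: [0.5, -0.3, -0.8]
finger_gap: 0.0503
finger_force: 0.0
```

>>> step_arm([
  [0, 0, -0.2, 0],
  [0, 0, -0.4, 0],
  [0, 0, -0.6, 0],
  [0, 0, -0.8, 0],
  [0, 0, -0.5, 0],
  [0.2, 0.8, 0, 0],
  [0.2, 0.8, 0, 0],
  [0.2, 0.8, 0, 0],
  [0, 0, 0, 0],
  [0, 0, 0, 0],
])

```text
t: 31.75
ee_pos: [0.4074, -0.0409, 0.207]
tcp_rot: [[-0.869, -0.495, 0.002], [-0.495, 0.869, -0.0], [-0.002, -0.001, -1.0]]
contact_force: [0.5, -0.4, 0.0]
finger_gap: 0.0505
finger_force: 0.0
```

```bash
python3 -c "
from h import *
crank()
a=snap('top','t7.png'); b=snap('side','s7.png')
cv2.imwrite('pics/c7.png',np.hstack([cv2.resize(x,(400,400),interpolation=cv2.INTER_CUBIC)[:,:,::-1] for x in (a[155:295,225:365],b[145:275,220:350])]))
"
```

```text
t 31.75 r 0.1706 theta_fix 66.3 heading+6.4 126.1 Frad -0.6 Ftan 0.1 gap 0.050482505165447514 0.0 z 0.207
```

View pics/c7.png

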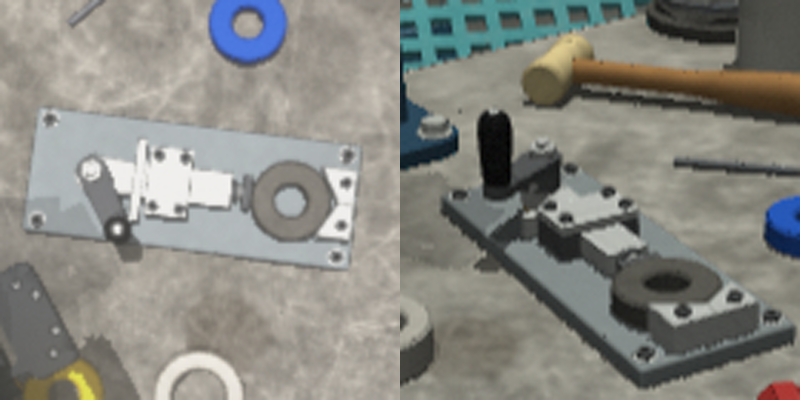

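The crank stands where I released it, with the knob at (117,230) in the top crop and the follower out on the cam's flat. The ring at (290,200) is home in the V with the pad against it, and the robot is clear.

```bash
python3 -c "
from h import *
print(job_done())"
```

```text
the job is handed in; nothing more can be done
None
```

I handed the job in with the small ring pressed home in the V, the crank standing on the cam's flat by itself at about 121°, and the bystanders not touched; I haven't been shown the judge's result.

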